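# Lock the burner's height screw with two spanners

### The arm

A 6-joint arm with a two-finger parallel gripper is mounted at the origin on the work surface. World frame = base frame: x ahead of the robot, y to its left, z up, the work surface at z = 0. Lengths are in m, angles in rad, forces in N, time in s.
With the tool pointing down it reaches from about 0.275 to 0.75 m from the base axis. Payload 10.2 kg.
Tool frame: the origin (TCP) lies between the finger pads; the fingertips stand 22 mm ahead of it and the grasp point (between the pads) lies 3 mm ahead of it; z points along the fingers, y is the direction in which the jaws open and shut (so a half turn about z gives the same grasp; the last joint's range is limited). The gripper opens to 88 mm and grips with 3 to 60 N. Pads are 18 mm wide; open, the fingers measure 123 mm over their backs; the gripper's body (75 mm by 187 mm) begins 45 mm behind the grasp point.
Start: joints at [-1.43, 0.313, 1.498, -0, 1.331, -0.223], TCP at [0.187, -0.491, 0.261] pointing down, gripper open.
Joint ranges: [-2.94, 2.94], [-0.97, 2.17], [0.19, 2.56], [-1.23, 4.37], [0.02, 3.11], [-2.88, 2.88]. Speed limits (rad/s): [2.39, 2.39, 3.01, 3.14, 3.14, 3.14].

### API

Orientations are given as a rotation vector (axis times angle).
In Python, from cell import r, imaging, job gives the robot as it stands.
- The arm moves only by the tool servo_tool, never from a script. Its argument "targets" is one flat list of numbers, 5 for each row, row after row: the opening, from 0 (shut) to 1 (fully open), then the shift along the world's x, y, z in mm, then the turn about the world's z in degrees. In form: [fingers, dx, dy, dz, yaw, fingers, dx, dy, dz, yaw, ...]. A call has 1 to 20 rows; each row is the pose to reach, as a shift and turn from the pose commanded when the call began; what a row does not reach only later rows make up. A row lasts 1/10 s, in which the tool goes at most 50 mm and 8.59 degrees, less where a joint would pass 70% of its speed; a pose out of reach is approached as far as the arm can. A call with a gripper value outside its range is refused whole. The fingers move at their own pace and stop on an object; the grip force is fixed at half the most. Time passes only in rows, so rows that repeat a pose let the fingers close. It gives the time, the measured TCP pose, the force and the opening at its end, in the units of the state.
- r.observe(): the state, without advancing time (a new reading comes with each control period).
- imaging.get_image(name): name is "scene" or "top"; returns (picture, depth): 480x640x3 uint8, blue, green, red; 480x640 float32, m along the optical axis (not along the pixel's ray), 0 where there is no reading.
- imaging.calibration(name): a dict with "mtx" (3x3 intrinsics, pixels), "k1" (the pictures are not rectified: a ray, as slopes to the right and down, at radius r is drawn at 1 + k1 r^2 times it, then the intrinsics apply), "cam_to_world" (4x4, takes a point from camera to world coordinates). Camera axes: x right, y down, z forward; pixel columns grow to the right and rows downward; lengths in m; the calibration is good to about 2 mm. A picture is of the moment at which its call begins. calibration takes no time and is no camera call.
- job.close_job(): hands the job in, once; it reports no verdict.
The state is a dict: "clock": time; "q": joint angles; "dq": joint speeds; "joint_efforts": joint torques, N m; "eef_pos": TCP position; "orientation": TCP orientation; "force": force on the tool from outside, world axes, zero at the start; "ft_torque": the same for the moment, N m; "width": finger opening in m.
Only numpy, scipy, OpenCV 4.12 (cv2) and the standard library are available. Lean on these libraries where they do the work, as an engineer would, in place of code of your own. Each camera call takes 0.05 s, during which the arm holds its last target.

### The job

Lock the height screw on the burner mounting plate. Slide the loose spanner that fits the lower nut (the wider-jawed of the two) flat along the plate fully onto that nut, its handle beside the stop pin so that the pin takes the reaction, and let go of it; then push the ring spanner already on the jam nut clockwise (seen from above) until it stops dead, leaning on it at the end with about 15 N. Do not let the lower nut turn from its setting by more than a few degrees, leave both spanners on their nuts, and leave the other spanner, the saucepan and the jar alone.

Things in the scene. Friction and masses are not known exactly. Their poses are not given: they have to be found in the camera images.
- mount: Fixed dark steel plate, 130 mm (x) by 250 mm (y), 12 mm thick, on the worktop. Origin on the screw's axis at the plate's underside, z up; it spans y -60 to +190 mm, x -65 to +65 mm. The spanner goes onto the lower nut from the plate's +y side, handle along +y, passing the stop pin on the pin's -x side. Clockwise turning drives the handle against the pin.
- stop_pin (a point): Top centre of the fixed round steel stop pin, 16 mm across, its top 16 mm above the plate. It stands at x = +19, y = +150 mm from the screw's axis in the plate's frame, so a handle that is centred on the nut and parallel to y passes it with 1 mm to spare.
- stud_foot (a point): Point on the screw's axis at the plate's top face. The upright screw is 27 mm across and its top is 75 mm above the plate. On it, above the plate: the lower hex nut (0 to 28 mm), then the jam nut with its ring spanner (29 to 47 mm).
- nut_corner (a point): A corner of the lower nut, half-way up. The nut is hexagonal, 46 mm across flats, 28 mm high, and turns on the upright axis against light friction (0.15 N m). Two of its flats face -x and +x of the plate to within 3 degrees at the start. The jam nut drags it round unless it is held.
- jam_nut (a joint): Turn of the jam nut relative to the lower nut, rad, growing clockwise seen from above (tighter). It starts between 0 and 0.5 and stops dead at 1.2. Turning takes 0.5 to 0.8 N m (4 to 7 N at ring_handle), more than it takes to turn an unheld lower nut. It stays where it is left.
- ring_handle (a point): Point on the centre line of the ring spanner's handle, 115 mm from the screw's axis, half-way up the bar. Bare aluminium, fixed on the jam nut; the handle is a bar 18 mm wide, 14 mm high (30 to 44 mm above the plate), straight out from the axis to a round end 168 mm out. At joint 0 it points 60 degrees clockwise of the plate's +x.
- spanner_grip (a point): Loose steel open-ended spanner that fits the lower nut, 201 mm long, head 76 mm wide, 0.45 kg. Point on its upright grip plate, 40 mm above the underside. Axes: +y along the handle away from the jaw, z up. Head and bar are 18 mm thick, the bar 20 mm wide, ending 98 mm past this point. The grip plate, 16 mm wide (x), 70 mm long (y), centred here, stands 18 to 56 mm above the underside.
- spanner_jaw (a point): Centre of the same spanner's open jaw, 80 mm from the grip point towards the mouth, 9 mm above the underside. The jaw is 47.6 mm wide and opens towards -y with rounded tips reaching 23 mm past this point; its throat is 27 mm behind it. Home on the nut, this point is on the screw's axis to about 2 mm.
- other_spanner: Another loose spanner of the same make but with a 30 mm jaw and 54 mm head, too small for the lower nut: leave alone. Origin at its jaw centre, underside. Its place and the right spanner's may be swapped.
- saucepan: Aluminium pan, 120 mm across and 80 mm high, origin under its centre. Leave alone.
- jar: Amber glass jar, 72 mm across and 100 mm high, origin under its centre. Leave alone.
Things that resemble listed ones, but are neither listed nor needed, are in the scene too. Leave any black or brown look-alike of the part that bears spanner_grip alone.

How it is judged:
On the way, in this order (a step that is already met when the one before it is completed fails the run):
1. the spanner lies flat on the plate, home on the lower nut, its handle beside the stop pin, let go, with the jam nut not yet tightened (horizontal distance between spanner_jaw and stud_foot below 0.008 m and z of spanner_jaw in the frame of stud_foot below 0.014 m and angle between the y axis of spanner_jaw and the y axis of mount, either way round below 0.15 rad and y of spanner_grip in the frame of mount above 0.06 m and contact force between the fingers and spanner below 0.5 N and value of joint jam_nut below 0.9 rad), for 0.2 s.
2. the jam nut is hard against its stop under a push of more than 10 N on its ring spanner, the loose spanner holding the lower nut (value of joint jam_nut above 1.15 rad and contact force between jam_nut and anything else above 10 N and horizontal distance between spanner_jaw and stud_foot below 0.009 m), for 0.1 s.
At the end, for the whole second after the job is handed in: The jam nut is tight (joint above 1.15 of 1.2 rad), the loose spanner lies flat on the plate with its jaw centre within 9 mm of the screw's axis and its handle within 0.2 rad of the plate's y, and is at rest; the lower nut's corner is within 8 mm (about 17 degrees) of where it began (value of joint jam_nut above 1.15 rad and horizontal distance between spanner_jaw and stud_foot below 0.009 m and z of spanner_jaw in the frame of stud_foot below 0.014 m and angle between the y axis of spanner_jaw and the y axis of mount, either way round below 0.2 rad and distance of nut_corner from where it was at the start of the episode below 0.008 m and linear speed of spanner below 0.02 m/s); the robot touches nothing.
It fails at once if the lower nut turned by more than about 17 degrees (distance of nut_corner from where it was at the start of the episode above 0.008 m).
It fails at once if the other spanner, the saucepan or the jar was moved by more than 30 mm (distance of any of other_spanner, saucepan, jar from where it was at the start of the episode above 0.03 m).
It also fails if it takes over 54 s, if anything falls off the work surface, if the arm or the gripper's body presses on something with over 40 N, if the wrist force passes 120 N, or if a joint passes its speed limit or range.

## Working session

There is one attempt and no reset: what is moved stays moved. The work goes in short steps, Python scripts to look and compute and a tool call to move; the robot and the scene stay as the last step left them, time stands still between calls to the robot, and variables do not carry over. Pictures are saved under pics/ and viewed, and the job is handed in when it is done.

Besides the shell and the picture viewer there is one more tool, called after "Call:" as name(argument=value, ...) on one line, values as JSON. servo_tool: Moves the arm, as the interface text tells. Its arguments: {"type":"object","properties":{"targets":{"type":"array"}},"required":["targets"]}

```bash
mkdir -p pics; cat > h.py <<'E'
import numpy as np, cv2
from cell import r, imaging, job
def grab(n,fn=None):
    p,d=imaging.get_image(n)
    if fn: cv2.imwrite('pics/'+fn,p)
    np.savez('%s.npz'%n,p=p,d=d)
    return p,d
def world(n,u,v,z):
    c=imaging.calibration(n);K=np.array(c['mtx']);k1=c['k1'];T=np.array(c['cam_to_world'])
    x=(np.asarray(u,float)-K[0,2])/K[0,0];y=(np.asarray(v,float)-K[1,2])/K[1,1]
    a,b=x.copy(),y.copy()
    for _ in range(20):
        s=1+k1*(a*a+b*b);a=x/s;b=y/s
    P=np.stack([a*z,b*z,np.asarray(z,float)*np.ones_like(a)],-1)
    return P@T[:3,:3].T+T[:3,3]
def cloud(n,d):
    v,u=np.mgrid[0:480,0:640]
    return world(n,u,v,d)
def onplane(n,u,v,h):
    A=world(n,u,v,1.0);T=np.array(imaging.calibration(n)['cam_to_world'])[:3,3]
    t=(h-T[2])/(A[...,2]-T[2]);return T+t[...,None]*(A-T)
E
python3 - <<'E'
from h import *
for n in('top','scene'):
    p,d=grab(n,n+'0.png');c=imaging.calibration(n);print(c)
    P=cloud(n,d);print((d==0).mean(),P[d>0].min(0),P[d>0].max(0))
print(r.observe())
E
```

```text
{'mtx': array([[455.78409859,   0.        , 312.96714421],
       [  0.        , 455.78409859, 239.28054804],
       [  0.        ,   0.        ,   1.        ]]), 'k1': 0.017940892013792887, 'cam_to_world': array([[-0.01105573, -0.99462727,  0.10292889,  0.47943308],
       [-0.99985782,  0.00968541, -0.01380357, -0.03434366],
       [ 0.0127325 , -0.10306686, -0.99459293,  1.12090488],
       [ 0.        ,  0.        ,  0.        ,  1.        ]])}
0.004016927083333333 [ 0.0268626  -1.48040373 -0.77027263] [1.57354033 1.26140004 0.68065215]
{'mtx': array([[474.3455971 ,   0.        , 319.75052548],
       [  0.        , 474.3455971 , 241.53546999],
       [  0.        ,   0.        ,   1.        ]]), 'k1': -0.09740676361711938, 'cam_to_world': array([[ 0.77838386,  0.46242714, -0.42459357,  1.05945151],
       [ 0.62778345, -0.57609625,  0.52345109, -0.66586873],
       [-0.00254878, -0.6739987 , -0.73872814,  0.93009104],
       [ 0.        ,  0.        ,  0.        ,  1.        ]])}
0.003938802083333333 [-2.18256609 -1.04787667 -0.7728352 ] [1.56489032 2.35619524 0.62194853]
{'clock': 0.1, 'q': array([-1.43039894e+00,  3.13363326e-01,  1.49828483e+00,  1.56148501e-05,
        1.33099007e+00, -2.23398663e-01]), 'dq': array([-3.36326342e-06, -1.98590042e-03, -9.51184626e-04,  1.72936503e-03,
        8.32418844e-04,  1.27173331e-03]), 'joint_efforts': array([ 2.39086323e-03, -4.02811217e+01, -2.52644509e+01,  6.95365621e-02,
        3.42052197e-02, -5.42495184e-05]), 'eef_pos': array([ 0.18677618, -0.49047185,  0.26026272]), 'orientation': array([-3.08873727e+00, -5.68108859e-01, -9.19118140e-05]), 'force': array([ 0.41719377, -0.33896551,  0.59238632]), 'ft_torque': array([ 0.00130092, -0.00392301, -0.01409619]), 'width': 0.08804033119401979}
```

View pics/top0.png

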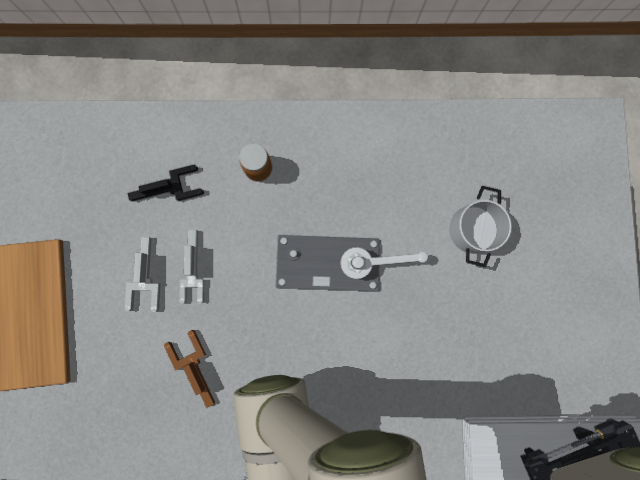

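View pics/scene0.png

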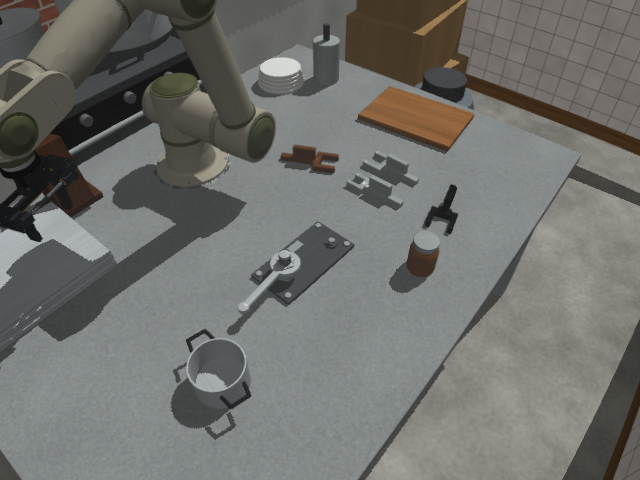

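Both views show the same layout. In the top picture, left is world +y and up is +x. The wide-jawed steel spanner is at (142,275) with its jaw towards the bottom, and the smaller one is at (191,265). The screw is at (356,262), the pin at (293,253), and the ring handle's end at (424,258). Next I'll measure.

```bash
python3 - <<'E'
from h import *
p=np.load('top.npz')['p'];d=np.load('top.npz')['d']
P=cloud('top',d);Z=P[...,2]
hs=cv2.cvtColor(p,cv2.COLOR_BGR2HSV)
def st(name,sl,lo,hi):
    m=np.zeros(Z.shape,bool);m[sl]=True;m&=(Z>lo)&(Z<hi)
    q=P[m]
    if len(q)<5: print(name,len(q));return
    (c,s,a)=cv2.minAreaRect((q[:,:2]*1000).astype(np.float32)); bp=cv2.boxPoints((c,s,a))
    print(name,len(q),'mean',q.mean(0).round(4),'rect c',np.round(c,1),np.round(s,1),round(a,1))
print('table z',np.median(Z[300:330,230:270]),Z[300:330,230:270].std())
sp=np.s_[225:322,118:166]
st('big head',sp,.010,.03); st('big grip',sp,.045,.07)
sm=np.s_[222:310,172:212]
st('small grip',sm,.045,.07); st('small head',sm,.01,.03)
pl=np.s_[225:300,265:395]
st('plate',pl,.006,.018)
st('pin',np.s_[240:268,283:303],.022,.04)
st('stud',np.s_[240:280,335:380],.078,.1)
st('ringhub',np.s_[235:290,330:380],.052,.066)
st('ring',np.s_[235:290,380:440],.048,.068)
for s in (sp,pl):
    print(np.histogram(Z[s],bins=np.arange(-.01,.1,.005)))
o=np.vstack([cv2.resize(p[220:330,110:220],None,fx=5,fy=5,interpolation=cv2.INTER_CUBIC)]);cv2.imwrite('pics/z1.png',o)
cv2.imwrite('pics/z2.png',cv2.resize(p[220:310,265:435],None,fx=4.5,fy=4.5,interpolation=cv2.INTER_CUBIC))
E
```

```text
table z -0.0002619399081338347 0.05603034698498448
big head 808 mean [0.4977 0.358  0.0175] rect c [515.  360.1] [ 77.8 176.9] 88.3
big grip 249 mean [0.528  0.3577 0.0546] rect c [528.4 358.9] [17.  68.1] 88.4
small grip 235 mean [0.5454 0.2438 0.0547] rect c [545.3 244. ] [68.1 16.8] 1.3
small head 627 mean [0.5157 0.243  0.0177] rect c [531.7 244.4] [ 55.4 176.6] 89.3
plate 4511 mean [ 0.5357 -0.0709  0.0118] rect c [536.5 -84. ] [250.5 130.1] 87.4
pin 32 mean [0.5587 0.     0.0283] rect c [558.6   0. ] [12.  12.1] 0.1
stud 125 mean [ 0.5332 -0.1479  0.0855] rect c [ 533.1 -148.3] [27.2 27.4] 32.9
ringhub 680 mean [ 0.5331 -0.1518  0.0564] rect c [ 530.1 -154.5] [86.9 72.6] 63.9
ring 391 mean [ 0.5424 -0.2625  0.0552] rect c [ 543.9 -260.7] [ 23.9 112.1] 2.4
(array([  33, 1859, 1528,   90,  146,  540,  105,   17,   25,   16,   28,
         28,   89,  132,    0,    0,    0,    0,    0,    0,    0]), array([-0.01 , -0.005,  0.   ,  0.005,  0.01 ,  0.015,  0.02 ,  0.025,
        0.03 ,  0.035,  0.04 ,  0.045,  0.05 ,  0.055,  0.06 ,  0.065,
        0.07 ,  0.075,  0.08 ,  0.085,  0.09 ,  0.095]))
(array([  47, 2310, 1768, 1025, 3187,  376,    2,   27,    4,    0,    2,
         12,  265,  503,   45,    0,    3,   10,   37,   78,    4]), array([-0.01 , -0.005,  0.   ,  0.005,  0.01 ,  0.015,  0.02 ,  0.025,
        0.03 ,  0.035,  0.04 ,  0.045,  0.05 ,  0.055,  0.06 ,  0.065,
        0.07 ,  0.075,  0.08 ,  0.085,  0.09 ,  0.095]))
```

Call:
servo_tool(targets=[1,20,40,0,-2,1,40,85,0,-5,1,60,130,0,-8,1,80,175,0,-12,1,100,220,-10,-16,1,120,265,-20,-20,1,140,310,-30,-22.5,1,160,355,-40,-22.5,1,180,400,-50,-22.5,1,200,445,-60,-22.5,1,220,490,-70,-22.5,1,238,535,-80,-22.5,1,256,580,-90,-22.5,1,274,625,-100,-22.5,1,292,670,-110,-22.5,1,306,710,-110,-22.5,1,318,750,-110,-22.5,1,328,790,-110,-22.5,1,336,825,-110,-22.5,1,342,849,-110,-22.5])

```text
clock: 2.1
eef_pos: [0.5285, 0.3606, 0.1501]
orientation: [3.141, -0.043, -0.001]
force: [0.9, 0.9, 0.2]
width: 0.0879
```

Call:
servo_tool(targets=[1,0,0,0,0,1,0,0,0,0])

```text
clock: 2.3
eef_pos: [0.5285, 0.3581, 0.15]
orientation: [3.141, -0.045, -0.002]
force: [-0.0, 0.1, 0.5]
width: 0.0879
```

Call:
servo_tool(targets=[1,0,0.8,-30,0,1,0,0.8,-60,0,1,0,0.8,-85,0,1,0,0.8,-100,0,1,0,0.8,-107,0,1,0,0.8,-107,0,0.1,0,0.8,-107,0,0.1,0,0.8,-107,0,0.1,0,0.8,-107,0,0.1,0,0.8,-107,0,0.1,0,0.8,-107,0,0.1,0,0.8,-107,0,0.1,0,0.8,-107,0])

```text
clock: 3.6
eef_pos: [0.5288, 0.3592, 0.0437]
orientation: [-3.141, 0.045, -0.0]
force: [0.4, 0.5, 0.6]
width: 0.0342
```

Call:
servo_tool(targets=[0.0,0,0,0,0,0.0,0,0,0,0,0.0,0,0,0,0,0.0,0,0,0,0,0,0,0,0,0])

```text
clock: 4.1
eef_pos: [0.5288, 0.359, 0.0437]
orientation: [3.141, -0.045, -0.0]
force: [-0.5, -1.4, 0.9]
width: 0.0158
```

Call:
servo_tool(targets=[0,0,0,15,0,0,0,0,45,0,0,0,0,80,0,0,0,0,110,0,0,0,-20,110,4,0,0,-45,110,10,0,0,-70,110,17,0,0,-100,110,24,0,0,-130,110,31,0,1,-160,110,38,0,2,-190,110,45,0,3,-220,110,52,0,4,-250,110,59,0,5,-280,110,66,0,5,-305,110,73,0,5,-330,110,80,0,5,-350,110,86,0,5,-362,110,89,0,5,-362,110,89,0,5,-362,110,89])

```text
clock: 6.1
eef_pos: [0.5337, -0.0024, 0.154]
orientation: [-2.274, -2.167, -0.001]
force: [0.0, 0.4, -4.5]
width: 0.0157
```

```bash
python3 - <<'E'
from h import *
p,d=grab('top','top1.png');P=cloud('top',d);Z=P[...,2]
o=r.observe();print(o['eef_pos'],o['orientation'],o['force'],o['width'])
cv2.imwrite('pics/z3.png',cv2.resize(p[200:320,230:400],None,fx=4.5,fy=4.5))
p,d=grab('scene','scene1.png')
E
```

```text
[ 0.53368406 -0.00214191  0.15396504] [-2.27328326e+00 -2.16796081e+00 -4.37606413e-04] [ 0.20403608 -0.03591587 -4.71780108] 0.015409988503088654
```

View pics/z3.png

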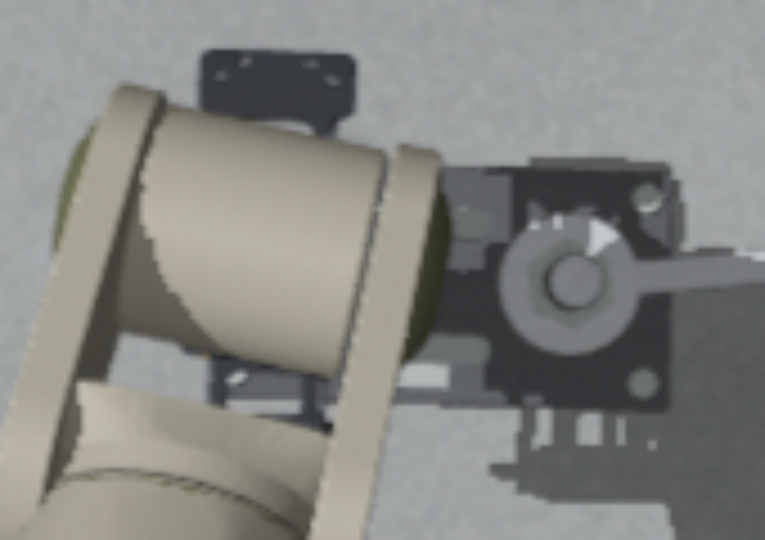

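View pics/scene1.png

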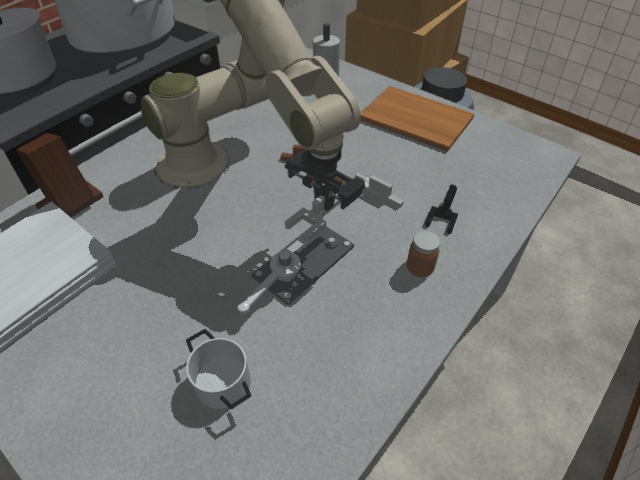

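The scene view shows the spanner held level above the plate, jaw towards the nut. In the top crop the two jaw tips show at (480,200) and (450,370), either side of the nut. I'll check where the jaw centreline lies.

```bash
python3 - <<'E'
from h import *
p=np.load('top.npz')['p'];d=np.load('top.npz')['d'];P=cloud('top',d);Z=P[...,2]
m=np.zeros(Z.shape,bool);m[225:300,325:350]=True;m&=(Z>.118)&(Z<.14)
q=P[m];print(len(q),np.median(q[:,2]))
for lo,hi in((.45,.535),(.535,.6)):
    s=q[(q[:,0]>lo)&(q[:,0]<hi)];print(len(s),s.min(0).round(4),s.max(0).round(4))
    if len(s)>3:print(cv2.minAreaRect((s[:,:2]*1000).astype(np.float32)))
e=r.observe()['eef_pos'];a=np.deg2rad(87.4);print('pred jaw',e[:2]*1000-80*np.array([np.cos(a),np.sin(a)]))
np.set_printoptions(linewidth=200)
for row in range(228,296,2): print(row,''.join('%4d'%(Z[row,c]*1000) for c in range(322,352,1)))
E
```

```text
132 0.12738076043637347
77 [ 0.4928 -0.0996  0.1236] [ 0.506  -0.0732  0.131 ]
((499.326904296875, -86.39224243164062), (26.247604370117188, 12.944340705871582), 88.99978637695312)
55 [ 0.5535 -0.1027  0.1235] [ 0.5672 -0.083   0.131 ]
((560.3632202148438, -92.83830261230469), (19.736251831054688, 13.559650421142578), 89.39786529541016)
pred jaw [530.05273298 -81.94697167]
228   -3   0   2   0  -1   0  -2   0  -2  -1   0   4   0  -5   0   0   0   1   2   0   0  -3   0   0   1  -3  -2  -3  -5  -2
230    0  -4   0  -2   0   0   0   1  -1   1   0   0   0   6  -1   0   0   1   1   0   0  -4   0  -1   2   0  -3   0   5   1
232   -2  -2  -1  -4  -4   5   0   0   0   0   0   1   0   0   0   0   0  -1  -3   1   0   2   11120   1   2  -4  -3   0   0
234  400 399 397 398 395 391  -2   0  -2   0  -2   0   0  -3   0  -1   2   1  -2  -1  -1  -2   0  -1   0   0   0   0   1   2
236  407 406 404 406 406 400  -1  -1   3   0   0  -1  -3  -1   2   0   1  -4   0   0  -2   0  -1   0   0   0   4   0   1   0
238  412 410 410 408 408 390  12  13  10   9  11  12  10  10  10  11  11  11   8  12   9   6  11  1
[... 2825 characters left out ...]
 10  13  12  12  15  12   8   7  13  11  13  14  16  13  11  12  11   4   7
286   10  11  11  11  12  11  11  11  11  12   6  12  11  13  11  12  12   9  10  14  12  14  14   9   9  13  10   9  13   7
288   14  11   7  11  10  11  10   7  13  11   9  11  12  12  14   9  10  12  12   9  13  11  12  13   9  13   9  16  12  13
290   -1   0   0   2   3  -1  -5   0   0  -1  -2   2   0  -1   0  -1   1  10   4  10   8   5   8  12   9  10  13  13  13   9
292    1  -3   1   1  -1   5  -1  -2   0   0  -2  -2  -3   0  -3  -3   3   1   0   1   3  -3  -1   0  -2  -1   2   3  -5  -2
294    0   0  -2   3   2   0   0   1   1  -3  -2   0  -1  -1  -1   0   0   0  -2   0   0  -3   1  -3   0  -1  -1   1   2   0
```

Call:
servo_tool(targets=[0,0,0,-25,0,0,0,0,-55,0,0,0,0,-80,0,0,0,0,-90,0,0,0,0,-95,0,0,0,0,-96.5,0,0,0,0,-96.5,0,0,0,0,-96.5,0])

```text
clock: 7.0
eef_pos: [0.5343, -0.0029, 0.0582]
orientation: [2.271, 2.168, 0.002]
force: [0.4, 0.4, -4.9]
width: 0.0156
```

```bash
python3 - <<'E'
from h import *
p,d=grab('top','top2.png');P=cloud('top',d);Z=P[...,2]
o=r.observe();print(o['eef_pos'],o['orientation'],o['force'],o['width'])
for row in range(236,296,2): print(row,''.join('%4d'%(Z[row,c]*1000) for c in range(310,345,1)))
cv2.imwrite('pics/z4.png',cv2.resize(p[200:320,230:400],None,fx=4.5,fy=4.5))
p,d=grab('scene','scene2.png')
cv2.imwrite('pics/z5.png',cv2.resize(p[150:320,230:400],None,fx=3.5,fy=3.5))
E
```

```text
[ 0.53422041 -0.00291797  0.0580411 ] [2.27144834e+00 2.16844598e+00 1.31469945e-03] [ 0.7749317   0.30870843 -4.26526506] 0.015717487749553657
236   11  11  12   8  10  10  10   5   2  -1   0  -1   0  -1   5   1   0   0  -3   1  -1  -1   0   3   0  -1   0   0   0   0  -3   4   0  -1   0
238    6  12   9  14  11  14  11 295 295  11  14  10   9  14  13  12  13  15   9  13  12  11  11  12  16  10  101120  11  11  11  11  11  15  13
240  302 301 299 301 297  14 309 306 306 307 304 303 303 300 297 292  12  10  16  12  13  13   9   9   9  10  10  12   9  11   8  13  10  13  10
242  309 307 311 308 304  11 313 312 312 313 309 310 310 309 308  14  11  13  10  13  11  14  14  10  12  11  12  13   8  11  11  12   9  11  11
244  313 315 314 311  11 318 318 315 315 318 318 315 312 314 316 296  11  11   9   8  12  14  11  10  13  10  10  10  12  15  12   9  11  14  13
246  316 315 316 316  14 320 321 319 317 319 318 320 319 319 314   9  16  13  15  10  12  10  12  12   9  10   8  10   6  12  10  14  10   9   9
248  318 319 318  15 323 323 323 323 322 322 321 321 320 321 308 296  10  121120  10  
[... 2693 characters left out ...]
 377 370  15  11  13  15  12  10  10   8  11  14   5  14  10   9  11  12  13  10  13   7  11  12  10  13  12  11  11  15
288  376 375 376 373 376 377  12   9  10  11  10   8  11  10  12  12   7  12  10  12  10  10  13  12  13  12  12  10   9  14  11  11  12  10  11
290  380 378 380 380 379 376  -4  -1  -3  -1  -1  -1  -2   3  -3  -2   1   0   2   0   0  -1  -1   0  -4  -11120  -1   3  11  10   9   8   8  11
292  380 378 380 381 381  -1   3  -1   0   1   0  -1   3  -1   0   0  -2  -2   0   0  -3   1  -2  -2  -1   1   0   0   0  -2  -4  -1  -1   1   0
294  383 382 382 383 383   3   0  -3  -2   0   0   0   0   0   0   2   3   0  -2   4   0  -2   0   1   2  -1   0   2  -5  -2  -1   2   0   1   0
```

View pics/z4.png

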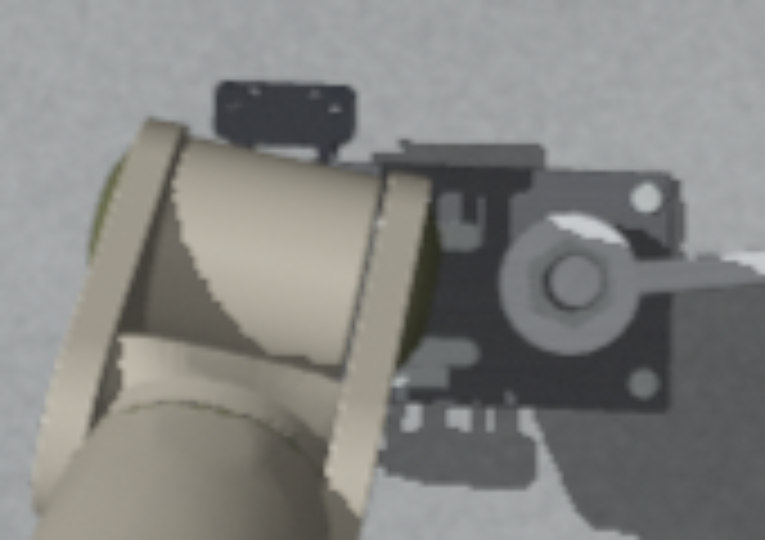

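View pics/z5.png

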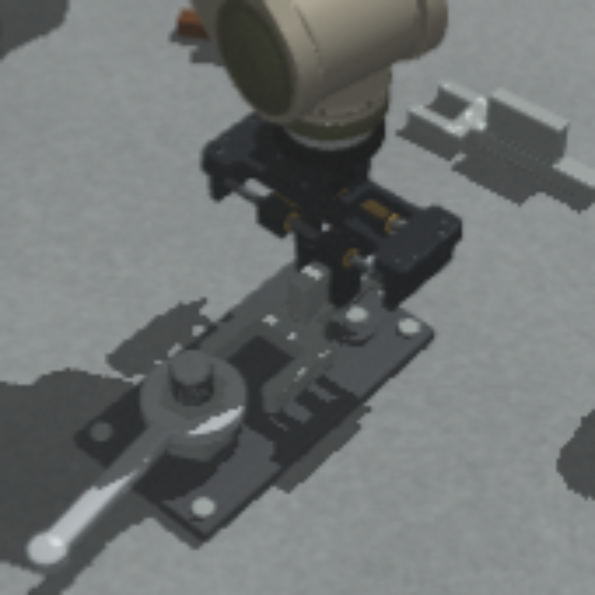

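The spanner is just above the plate (head top about 31 mm) and clears the pin. The jaw tips are at (460,215) and (455,350) in the crop, short of the nut. I'll measure the lateral offset accurately.

```bash
python3 - <<'E'
from h import *
p=np.load('top.npz')['p'];d=np.load('top.npz')['d'];P=cloud('top',d);Z=P[...,2]
S=np.array([533.1,-148.2]);a=np.deg2rad(-2.6);X=np.array([np.cos(a),np.sin(a)]);Y=np.array([-np.sin(a),np.cos(a)])
m=np.zeros(Z.shape,bool);m[244:290,325:340]=True;m&=(Z>.025)&(Z<.037)
q=P[m][:,:2]*1000-S;x=q@X;y=q@Y
for s in(x>-6,x<-6):print(s.sum(),x[s].min(),x[s].max(),y[s].min(),x[s].mean())
e=r.observe()['eef_pos'][:2]*1000-S;print('tcp plate',e@X,e@Y)
# nut/hub: stud circle, ring hub circle
d0=np.load('top.npz')['d']
m=np.zeros(Z.shape,bool);m[240:285,335:372]=True;mm=m&(Z>.078)&(Z<.1)
print('stud',cv2.minEnclosingCircle((P[mm][:,:2]*1000).astype(np.float32)))
mm=m&(Z>.047)&(Z<.07);print('hub',cv2.minEnclosingCircle((P[mm][:,:2]*1000).astype(np.float32)))
# plate edges
m=np.zeros(Z.shape,bool);m[225:300,345:395]=True;m&=(Z>.006)&(Z<.018)
q=P[m][:,:2]*1000-S;print('plate x',np.percentile(q@X,[.5,99.5]),'ymin',np.percentile(q@Y,.5))
E
```

```text
52 17.922473765285318 30.38172102863087 45.115485361383925 24.576634227258328
59 -43.624162819203 -29.701745038708644 45.61286260847992 -36.27132873672182
tcp plate -5.5559047564763056 145.1899063777715
stud ((533.4006958007812, -148.61160278320312), 14.43722152709961)
hub ((533.3574829101562, -149.15025329589844), 37.52125930786133)
plate x [-64.131676    65.05896761] ymin -60.41635552698899
```

Call:
servo_tool(targets=[0,2,0,0,0,0,4,-0.2,0,0,0,6,-0.3,0,0,0,6,-0.3,-0.6,0,0,6,-0.3,-1.2,0,0,6,-0.3,-1.8,0,0,6,-0.3,-1.8,0])

```text
clock: 7.8
eef_pos: [0.5398, -0.0031, 0.0557]
orientation: [2.272, 2.169, -0.0]
force: [-1.4, 0.6, -0.2]
width: 0.0153
```

Call:
servo_tool(targets=[0,-0.2,-5,0,0,0,-0.5,-10,0,0,0,-0.7,-15,0,0,0,-0.9,-20,0,0,0,-1.1,-25,0,0,0,-1.4,-30,0,0,0,-1.4,-30,0,0])

```text
clock: 8.5
eef_pos: [0.5386, -0.0342, 0.0557]
orientation: [2.272, 2.168, -0.0]
force: [-1.5, -2.9, 2.8]
width: 0.0154
```

Call:
servo_tool(targets=[0,-0.2,-3,0,0,0,-0.3,-6,0,0,0,-0.5,-9,0,0,0,-0.6,-12,0,0,0,-0.6,-12,0,0])

```text
clock: 9.0
eef_pos: [0.538, -0.0454, 0.0557]
orientation: [2.272, 2.169, 0.0]
force: [-0.1, 1.2, 5.3]
width: 0.0152
```

Call:
servo_tool(targets=[0,-0.2,-4,0.2,0,0,-0.4,-8,0.2,0,0,-0.6,-12,0.2,0,0,-0.8,-16,0.2,0,0,-0.9,-19,0.2,0,0,-0.9,-19,0.2,0])

```text
clock: 9.6
eef_pos: [0.5369, -0.0649, 0.0556]
orientation: [2.272, 2.169, -0.001]
force: [-0.4, 0.6, 3.4]
width: 0.0155
```

Call:
servo_tool(targets=[0,0,-1,0,0,0,-0.1,-2,0,0,0,-0.1,-3,0,0,0,-0.1,-3,0,0])

```text
clock: 10.0
eef_pos: [0.5368, -0.0672, 0.0556]
orientation: [-2.272, -2.169, 0.0]
force: [1.1, 3.5, 4.4]
width: 0.0159
```

```bash
python3 - <<'E'
from h import *
p,d=grab('top','top3.png');P=cloud('top',d);Z=P[...,2]
o=r.observe();print(o['eef_pos'],o['orientation'],o['force'],o['width'])
S=np.array([533.3,-148.4]);a=np.deg2rad(-2.6);X=np.array([np.cos(a),np.sin(a)]);Y=np.array([-np.sin(a),np.cos(a)])
e=o['eef_pos'][:2]*1000-S;print('tcp plate',e@X,e@Y)
m=np.zeros(Z.shape,bool);m[235:290,335:380]=True;m&=(Z>.025)&(Z<.037)
q=P[m][:,:2]*1000-S;x=q@X;y=q@Y
for s in(x>20,x<-20):
  if s.sum():print(s.sum(),x[s].min(),x[s].max(),y[s].min(),y[s].max())
cv2.imwrite('pics/z6.png',cv2.resize(p[200:320,260:430],None,fx=4.5,fy=4.5))
E
```

```text
[ 0.53681454 -0.06714502  0.05564295] [ 2.27224693e+00  2.16938175e+00 -7.88656713e-06] [1.02831066 4.41221775 4.42106959] 0.015603186440215078
tcp plate -0.17505144787123686 81.33076450215887
9 -37.18911274026952 -34.33377392321272 -16.952101818484977 -2.1523261328022394
```

View pics/z6.png

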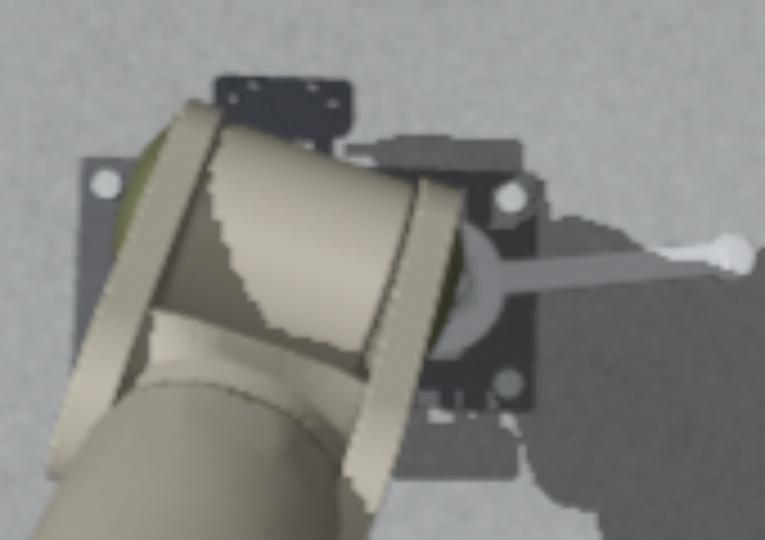

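Call:
servo_tool(targets=[0,0,-0.7,0,0,0,0,-1.4,0,0,0,0,-1.4,0,0])

```text
clock: 10.35
eef_pos: [0.5368, -0.0685, 0.0557]
orientation: [-2.272, -2.169, -0.0]
force: [0.8, 4.5, 5.1]
width: 0.0154
```

Call:
servo_tool(targets=[0,0,-0.7,0,0,0,-0.1,-1.4,0,0,0,-0.1,-1.4,0,0])

```text
clock: 10.65
eef_pos: [0.5367, -0.07, 0.0557]
orientation: [2.272, 2.169, 0.0]
force: [0.0, 4.4, 4.4]
width: 0.0157
```

Call:
servo_tool(targets=[0,0,-0.7,0,0,0,-0.1,-1.4,0,0,0,-0.1,-1.4,0,0])

```text
clock: 10.95
eef_pos: [0.5366, -0.0714, 0.0557]
orientation: [2.272, 2.169, 0.0]
force: [1.2, 4.7, 5.1]
width: 0.0159
```

Call:
servo_tool(targets=[0,0,-0.5,0,0,0,0,-1,0,0,0,0,-1,0,0])

```text
clock: 11.25
eef_pos: [0.5366, -0.0723, 0.0557]
orientation: [-2.272, -2.169, -0.0]
force: [0.4, 5.2, 4.6]
width: 0.016
```

```bash
python3 - <<'E'
from h import *
p,d=grab('scene','scene4.png');P=cloud('scene',d);Z=P[...,2]*1000
S=np.array([533.3,-148.4]);a=np.deg2rad(-2.6);X=np.array([np.cos(a),np.sin(a)]);Y=np.array([-np.sin(a),np.cos(a)])
e=r.observe()['eef_pos'][:2]*1000-S;print('tcp',e@X,e@Y)
q=P[...,:2]*1000-S;x=q@X;y=q@Y
box=(abs(x)<60)&(y>-60)&(y<200)
def rep(n,m):
    m=m&box;print(n,m.sum(), *[f'{v:.1f}' for v in (x[m].min(),x[m].max(),y[m].min(),y[m].max())] if m.sum() else '')
rep('stud',(Z>80)&(Z<92)&(abs(y)<25)&(abs(x)<25)); m=(Z>84)&(Z<90)&(abs(y)<25)&(abs(x)<25);print(x[m].mean(),y[m].mean())
rep('head -x',(Z>27)&(Z<33)&(x<-25)&(y<60));rep('head +x',(Z>27)&(Z<33)&(x>24)&(y<60))
rep('bar',(Z>27)&(Z<33)&(y>110));rep('pin',(Z>25)&(Z<31)&(x>11)&(y>140)&(y<165))
rep('grip',(Z>55)&(Z<71)&(abs(x)<12)&(y>30))
m=(Z>55)&(Z<71)&(abs(x)<12)&(y>25)&(y<60);rep('grip near',m)
cv2.imwrite('pics/z7.png',cv2.resize(p[180:320,230:370],None,fx=4.2,fy=4.2,interpolation=cv2.INTER_CUBIC))
E
```

```text
tcp -0.14754932902468382 76.20050419923164
stud 99 -13.1 14.3 -19.4 9.8
0.9468761496847485 -3.770513427025204
head -x 5 -38.6 -28.2 -27.4 -20.5
head +x 113 24.2 38.6 -27.7 39.9
bar 2 -1.0 2.0 115.3 118.8
pin 0
grip 94 -10.9 11.1 30.0 69.6
grip near 87 -10.9 9.7 25.4 59.4
```

View pics/z7.png

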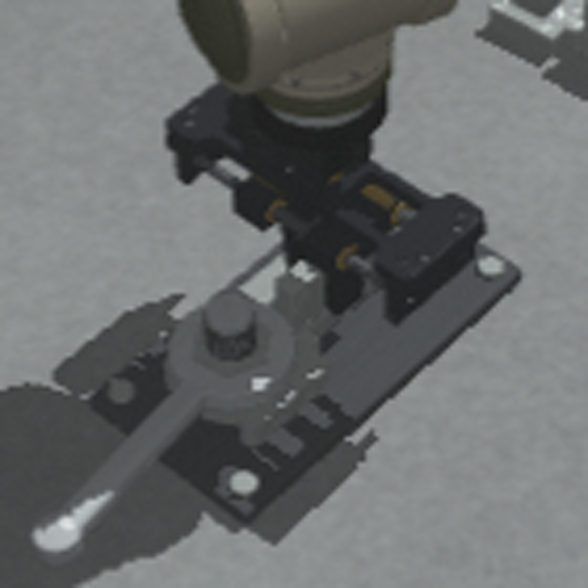

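Call:
servo_tool(targets=[0,0,-0.7,0,0,0,0,-1.5,0,0,0,0,-1.5,0,0])

```text
clock: 11.6
eef_pos: [0.5366, -0.0726, 0.0557]
orientation: [-2.271, -2.168, -0.002]
force: [1.7, 13.3, 6.6]
width: 0.0158
```

Call:
servo_tool(targets=[0,0,1,0.3,0,0,0,1,0.3,0,0.6,0,1,0.3,0,0.6,0,1,0.3,0,0.6,0,1,0.3,0,0.6,0,1,0.3,0,0.6,0,1,0.3,0,0.6,0,1,0.3,0,0.6,0,1,0.3,0])

```text
clock: 12.5
eef_pos: [0.5366, -0.0729, 0.0559]
orientation: [2.272, 2.169, -0.0]
force: [0.6, 0.2, 0.9]
width: 0.0527
```

Call:
servo_tool(targets=[0.6,0,0,10,0,0.6,0,0,40,0,0.6,0,0,80,0,0,0,0,100,0,0,10,-35,100,0,0,20,-75,100,0,0,30,-115,100,0,0,35,-150,100,0,0,40,-175,100,0,0,40,-189,100,0,0,40,-189,100,0,0,40,-189,100,0])

```text
clock: 13.7
eef_pos: [0.5765, -0.2609, 0.1561]
orientation: [-2.272, -2.17, -0.0]
force: [0.2, 1.0, -0.2]
width: 0.0006
```

```bash
python3 - <<'E'
from h import *
p,d=grab('top','top5.png');P=cloud('top',d);Z=P[...,2]*1000
o=r.observe();print(o['eef_pos'],o['orientation'],o['width'])
S=np.array([533.3,-148.4]);a=np.deg2rad(-2.6);X=np.array([np.cos(a),np.sin(a)]);Y=np.array([-np.sin(a),np.cos(a)])
q=P[...,:2]*1000-S;x=q@X;y=q@Y
box=(abs(x)<60)&(y>-60)&(y<200)
def rep(n,m):
    m=m&box;print(n,m.sum(), *[f'{v:.1f}' for v in (x[m].min(),x[m].max(),y[m].min(),y[m].max(),x[m].mean(),y[m].mean())] if m.sum() else '')
rep('stud',(Z>80)&(Z<92)&(abs(y)<25)&(abs(x)<25))
rep('head -x',(Z>24)&(Z<36)&(x<-28)&(y<60));rep('head +x',(Z>24)&(Z<36)&(x>28)&(y<60))
rep('bar',(Z>25)&(Z<36)&(y>118)&(x<10.5));rep('pin',(Z>23)&(Z<32)&(x>11)&(y>140)&(y<165))
m=(Z>60)&(Z<76)&(abs(x)<16)&(y>30);rep('grip',m)
print(cv2.minAreaRect(np.c_[x[m],y[m]].astype(np.float32)))
m=(Z>25)&(Z<36)&(y>118)&(x<10.5)&box;print(cv2.minAreaRect(np.c_[x[m],y[m]].astype(np.float32)))
cv2.imwrite('pics/z8.png',cv2.resize(p[200:320,260:430],None,fx=4.5,fy=4.5,interpolation=cv2.INTER_CUBIC))
E
```

```text
[ 0.57657867 -0.26057326  0.15616913] [-2.27104797e+00 -2.17017724e+00 -1.92123571e-04] 5.817624358594076e-05
stud 118 -13.2 14.3 -14.2 13.4 -0.0 0.3
head -x 77 -38.3 -28.5 -23.7 43.4 -34.3 17.6
head +x 46 28.2 36.6 -20.0 43.1 32.9 29.1
bar 130 -10.9 8.8 118.3 154.7 -0.9 135.8
pin 32 12.7 24.8 143.3 155.6 18.7 149.5
grip 210 -11.1 7.3 32.1 111.8 -0.9 77.9
((-0.9256954193115234, 71.90823364257812), (80.35991668701172, 17.28060531616211), 87.81468963623047)
((-1.322098731994629, 136.63888549804688), (19.388151168823242, 35.95631790161133), 2.015491247177124)
```

View pics/z8.png

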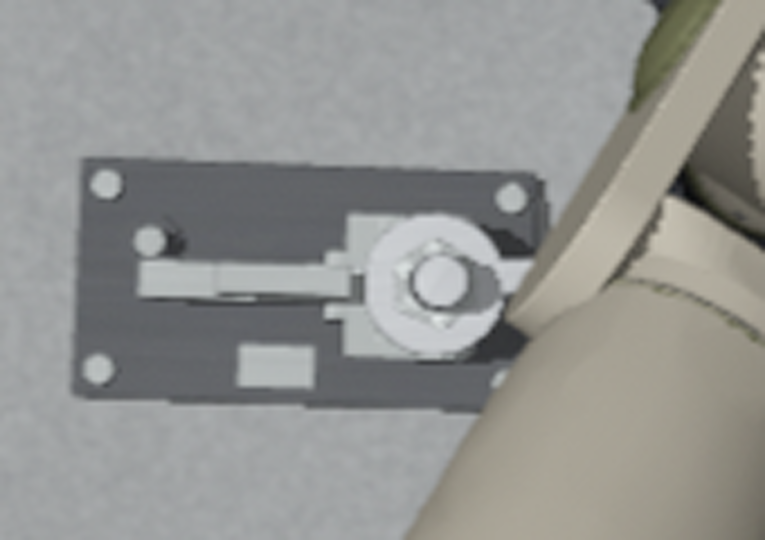

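The spanner lies on the plate with its jaw round the nut. In the crop the bar ends at (137,280), beside the pin at (150,240). That makes its visible length about 178 mm, where 201 mm is stated, so I'll check the handle's end before pushing.

```bash
python3 - <<'E'
from h import *
p,d=grab('scene','scene5.png');P=cloud('scene',d);Z=P[...,2]*1000
S=np.array([533.3,-148.4]);a=np.deg2rad(-2.6);X=np.array([np.cos(a),np.sin(a)]);Y=np.array([-np.sin(a),np.cos(a)])
q=P[...,:2]*1000-S;x=q@X;y=q@Y
m=(Z>24)&(Z<36)&(y>118)&(abs(x)<35)&(y<200);print(x[m].min(),x[m].max(),y[m].min(),y[m].max())
mm=m&(x<9);print('bar end scene',y[mm].max(), 'x at y>130', x[mm&(y>125)].min(),x[mm&(y>125)].max())
mm=m&(x>11);print('pin',x[mm].mean(),y[mm].mean(),y[mm].max())
cv2.imwrite('pics/z9.png',cv2.resize(p[190:330,220:370],None,fx=5,fy=5,interpolation=cv2.INTER_CUBIC)[:600])
E
```

```text
-12.326625942537115 25.792474301020643 118.11309948545563 153.3843429075862
bar end scene 150.91023061874063 x at y>130 -12.326625942537115 8.564830435238706
pin 19.220385797985124 145.45386734678473 153.3843429075862
```

View pics/z9.png

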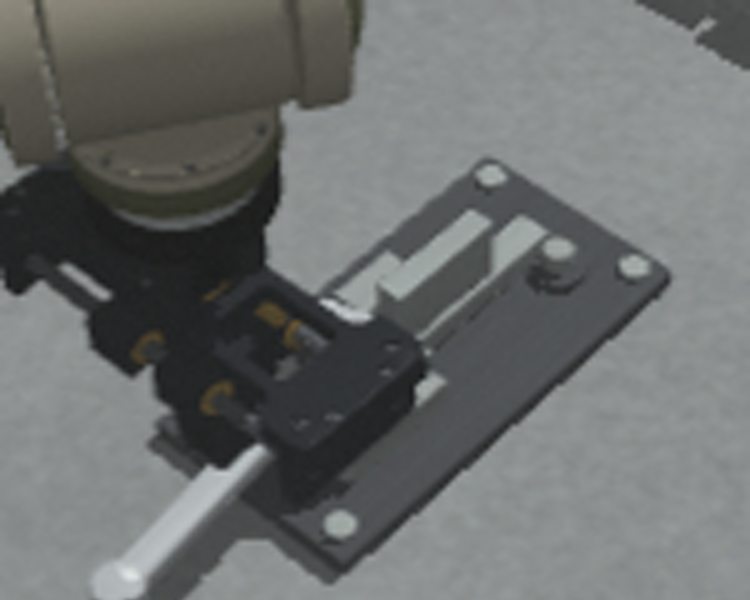

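View pics/z1.png

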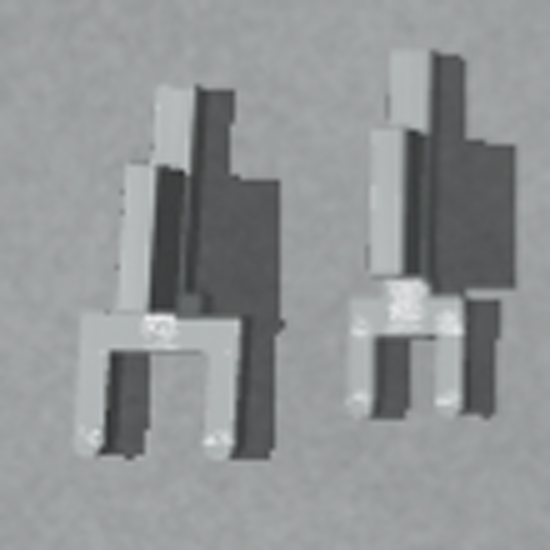

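The pictures agree: the jaw is on the nut, the bar runs parallel to y, and it ends just past the pin's centre, with the pin on its +x side. The bar covers the contact point, so I'll go on and lower beside the ring handle.

Call:
servo_tool(targets=[0,0,0,-30,0,0,0,0,-60,0,0,0,0,-85,0,0,0,0,-97,0,0,0,0,-99,0,0,0,0,-99,0,0,-4,0,-99,0,0,-7,0,-99,0,0,-9,0,-99,0,0,-11,0,-99,0,0,-12,0,-99,0,0,-12,0,-99,0])

```text
clock: 15.0
eef_pos: [0.5647, -0.262, 0.0572]
orientation: [2.272, 2.169, 0.0]
force: [1.5, -0.7, 0.0]
width: 0.0005
```

```bash
python3 -c "
import numpy as np
v=np.array([31.5,-113.6])
for t in list(range(2,51,2)):
    a=-np.deg2rad(t);R=np.array([[np.cos(a),-np.sin(a)],[np.sin(a),np.cos(a)]]);w=R@v-v
    print(t,w.round(1))
"
```

```text
2 [-4. -1.]
4 [-8.  -1.9]
6 [-12.   -2.7]
8 [-16.1  -3.3]
10 [-20.2  -3.7]
12 [-24.3  -4.1]
14 [-28.4  -4.2]
16 [-32.5  -4.3]
18 [-36.6  -4.2]
20 [-40.8  -3.9]
22 [-44.8  -3.5]
24 [-48.9  -3. ]
26 [-53.   -2.3]
28 [-57.   -1.5]
30 [-61.   -0.5]
32 [-65.    0.6]
34 [-68.9   1.8]
36 [-72.8   3.2]
38 [-76.6   4.7]
40 [-80.4   6.3]
42 [-84.1   8.1]
44 [-87.8  10. ]
46 [-91.3  12. ]
48 [-94.8  14.2]
50 [-98.3  16.4]
```

Call:
servo_tool(targets=[0,-4,-1,0,-2,0,-8,-1.9,0,-4,0,-12,-2.7,0,-6,0,-16.1,-3.3,0,-8,0,-20.2,-3.7,0,-10,0,-20.2,-3.7,0,-10])

```text
clock: 15.6
eef_pos: [0.5441, -0.2657, 0.0571]
orientation: [2.455, 1.96, 0.0]
force: [2.9, -0.6, 0.6]
width: 0.0005
```

```bash
cat > chk.py <<'E'
from h import *
import sys
p,d=grab('top','t_%s.png'%sys.argv[1]);P=cloud('top',d);Z=P[...,2]*1000
o=r.observe();print(o['clock'],o['eef_pos'],o['force'])
S=np.array([533.3,-148.4]);a=np.deg2rad(-2.6);X=np.array([np.cos(a),np.sin(a)]);Y=np.array([-np.sin(a),np.cos(a)])
q=P[...,:2]*1000-S;x=q@X;y=q@Y
box=(abs(x)<60)&(y>-60)&(y<200)
m=(Z>25)&(Z<36)&(y>118)&(x<10.5)&box;print('bar',cv2.minAreaRect(np.c_[x[m],y[m]].astype(np.float32)),x[m].max())
m=(Z>24)&(Z<36)&(abs(x)>28)&(abs(x)<50)&(y<60)&box
print('head',cv2.minAreaRect(np.c_[x[m],y[m]].astype(np.float32)),y[m].min())
rr=np.hypot(x,y);m=(Z>49)&(Z<62)&(rr>45)&(rr<170)&(y<0)
if m.sum()>20:
    c=(np.c_[x[m],y[m]]).astype(np.float32);vx,vy,_,_=cv2.fitLine(c,cv2.DIST_HUBER,0,.01,.01).ravel()
    ang=np.degrees(np.arctan2(y[m].mean(),x[m].mean()));print('handle ang',ang,'joint',np.radians(-ang-60),m.sum())
cv2.imwrite('pics/c_%s.png'%sys.argv[1],cv2.resize(p[200:320,260:430],None,fx=4.5,fy=4.5,interpolation=cv2.INTER_CUBIC))
E
python3 chk.py a
```

```text
15.65 [ 0.54419831 -0.26560654  0.05703092] [ 2.87047721 -0.34183159  1.94399798]
bar ((0.8738908767700195, 136.5636444091797), (19.24155044555664, 36.153892517089844), 0.5709907412528992) 10.478215973705952
head ((0.2983436584472656, 9.844583511352539), (67.05779266357422, 75.64085388183594), 89.50253295898438) -23.40767703040731
handle ang -93.43990940558247 joint 0.583636520696034 38
```

View pics/c_a.png

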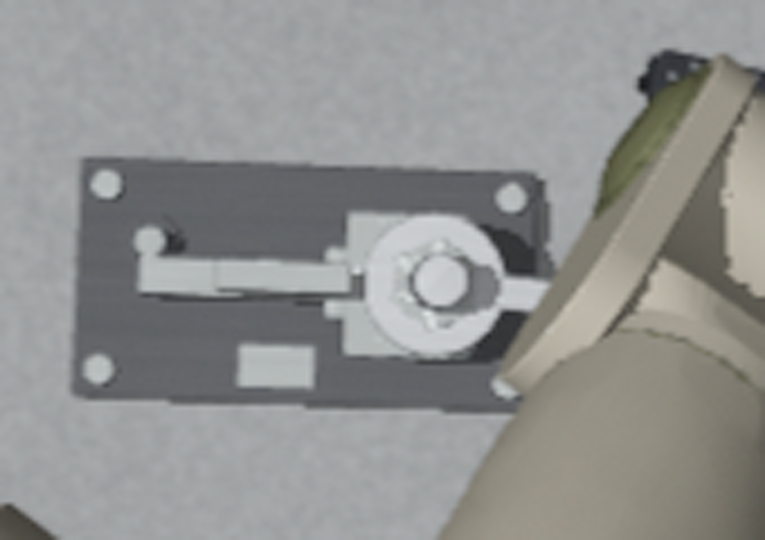

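Call:
servo_tool(targets=[0,-4.1,-0.4,0,-2,0,-8.2,-0.5,0,-4,0,-12.3,-0.6,0,-6,0,-16.4,-0.5,0,-8,0,-20.6,-0.2,0,-10,0,-24.6,0.2,0,-12,0,-28.7,0.7,0,-14,0,-32.8,1.4,0,-16,0,-36.8,2.2,0,-18,0,-40.8,3.2,0,-20,0,-44.8,4.3,0,-22,0,-48.7,5.5,0,-24,0,-52.6,6.9,0,-26,0,-52.6,6.9,0,-26])

```text
clock: 17.05
eef_pos: [0.492, -0.2586, 0.0571]
orientation: [2.832, 1.359, 0.001]
force: [3.4, -0.3, 0.7]
width: 0.0004
```

```bash
python3 chk.py b
```

```text
17.1 [ 0.49196032 -0.25860008  0.05704998] [ 3.34647599 -0.77029112  0.71150389]
bar ((0.903651237487793, 136.64817810058594), (19.2007999420166, 36.160709381103516), 0.9533008337020874) 10.438385042051879
head ((0.23529815673828125, 9.948389053344727), (67.26184844970703, 75.67579650878906), 89.62794494628906) -23.47590293956585
handle ang -120.93162471349645 joint 1.0634574698400596 111
```

View pics/c_b.png

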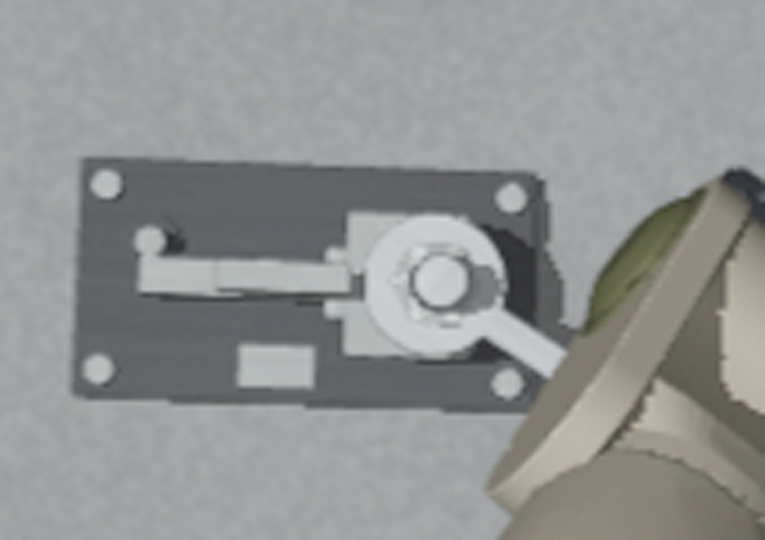

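Call:
servo_tool(targets=[0,-3.8,1.5,0,-2,0,-7.6,3.1,0,-4,0,-11.3,4.9,0,-6,0,-11.3,4.9,0,-6])

```text
clock: 17.5
eef_pos: [0.4808, -0.2538, 0.0571]
orientation: [2.899, 1.209, 0.001]
force: [3.5, -0.1, 0.4]
width: 0.0005
```

Call:
servo_tool(targets=[0,-1.8,1,0,-1,0,-3.7,1.9,0,-2,0,-3.7,1.9,0,-2])

```text
clock: 17.8
eef_pos: [0.4773, -0.2521, 0.0572]
orientation: [2.919, 1.159, 0.002]
force: [5.2, -1.2, 0.8]
width: 0.0004
```

Call:
servo_tool(targets=[0,-0.8,0.7,0,0,0,-1.5,1.4,0,0,0,-1.5,1.4,0,0])

```text
clock: 18.1
eef_pos: [0.4759, -0.2509, 0.0572]
orientation: [2.918, 1.16, 0.002]
force: [6.4, -3.1, 0.0]
width: 0.0002
```

Call:
servo_tool(targets=[0,-0.8,0.7,0,0,0,-1.5,1.4,0,0,0,-1.5,1.4,0,0])

```text
clock: 18.4
eef_pos: [0.4744, -0.2496, 0.0572]
orientation: [2.918, 1.16, 0.002]
force: [5.5, -1.1, -0.1]
width: 0.0003
```

```bash
python3 chk.py c
```

```text
18.45 [ 0.47438387 -0.2495915   0.05719746] [ 6.56687055 -2.12404448 -0.79748948]
bar ((1.0623579025268555, 136.73939514160156), (19.2796688079834, 36.12636947631836), 1.5576010942459106) 10.465906075679976
head ((0.3699150085449219, 9.815189361572266), (67.34841918945312, 75.93378448486328), 89.76730346679688) -23.72927969767495
handle ang -130.77634752338116 joint 1.2352802968187355 126
```

Call:
servo_tool(targets=[0,-0.8,0.7,0,-0.5,0,-1.5,1.4,0,-1,0,-2.2,2.1,0,-1,0,-2.2,2.1,0,-1])

```text
clock: 18.85
eef_pos: [0.472, -0.2478, 0.0572]
orientation: [2.927, 1.134, 0.001]
force: [3.8, -4.5, 0.5]
width: 0.0002
```

Call:
servo_tool(targets=[0,-0.7,0.7,0,0,0,-1.4,1.4,0,0,0,-1.4,1.4,0,0])

```text
clock: 19.15
eef_pos: [0.4706, -0.2465, 0.0573]
orientation: [2.927, 1.134, 0.001]
force: [3.4, -4.5, 1.0]
width: 0.0005
```

```bash
python3 chk.py d
```

```text
19.2 [ 0.47058614 -0.2465051   0.05722255] [ 4.61508725 -4.45949937  0.82379106]
bar ((1.0224018096923828, 136.69920349121094), (19.284957885742188, 36.22748947143555), 1.107170820236206) 10.497781650272998
head ((0.247222900390625, 11.00115966796875), (65.1655044555664, 75.60459899902344), 89.63758087158203) -21.803876029757014
handle ang -132.7198394233772 joint 1.269200629459507 127
```

View pics/c_d.png

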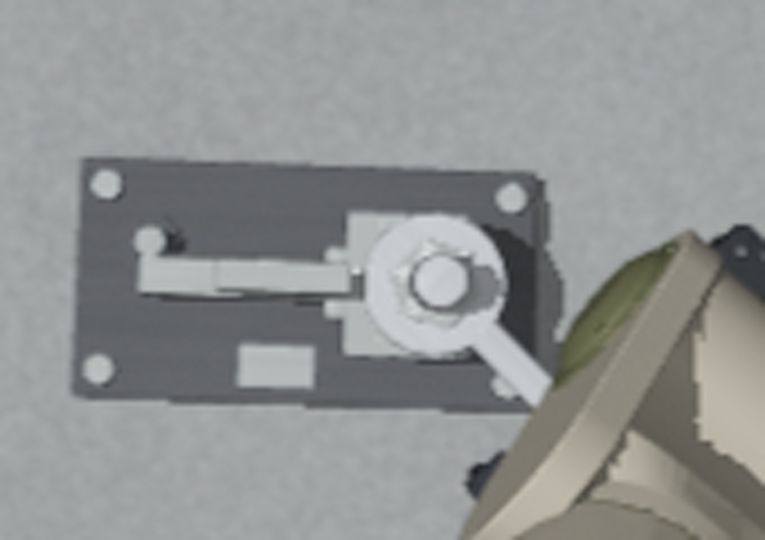

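The spanner is still on the nut, with its bar end at (150,275) against the pin. The handle is still creeping, so I'll keep going in small steps.

Call:
servo_tool(targets=[0,-0.7,0.7,0,-0.5,0,-1.4,1.4,0,-1,0,-1.4,1.4,0,-1])

```text
clock: 19.5
eef_pos: [0.4691, -0.2454, 0.0572]
orientation: [2.937, 1.108, 0.0]
force: [2.8, -6.4, -0.8]
width: 0.0001
```

Call:
servo_tool(targets=[0,-0.7,0.7,0,0,0,-1.4,1.4,0,0,0,-1.4,1.4,0,0])

```text
clock: 19.8
eef_pos: [0.4681, -0.2445, 0.0574]
orientation: [2.935, 1.108, 0.002]
force: [4.7, -8.8, -0.9]
width: 0.0006
```

Call:
servo_tool(targets=[0,-0.5,0.5,0,0,0,-1,1,0,0,0,-1,1,0,0])

```text
clock: 20.1
eef_pos: [0.4675, -0.2439, 0.0576]
orientation: [2.934, 1.107, 0.003]
force: [7.2, -10.0, -3.2]
width: 0.0004
```

Call:
servo_tool(targets=[0,-0.5,0.5,0,0,0,-1,1,0,0,0,-1,1,0,0,0,-1,1,0,0])

```text
clock: 20.5
eef_pos: [0.4669, -0.2434, 0.0577]
orientation: [2.933, 1.106, 0.004]
force: [8.2, -12.8, -3.5]
width: 0.0002
```

```bash
python3 chk.py e
```

```text
20.55 [ 0.46692857 -0.24337616  0.05767078] [  8.50041049 -12.33161997  -3.26344553]
bar ((0.9286384582519531, 136.6675262451172), (19.169931411743164, 36.26410675048828), 0.8269745707511902) 10.491507500851176
head ((0.209197998046875, 10.746732711791992), (65.30416107177734, 75.67745208740234), 89.6044921875) -22.02600850083331
handle ang -135.62387084540254 joint 1.319885539355222 124
```

Call:
servo_tool(targets=[0,-0.2,0.2,0,0,0,-0.2,0.2,0,0,0,-0.2,0.2,0,0,0,-0.2,0.2,0,0,0,-0.2,0.2,0,0])

```text
clock: 21.05
eef_pos: [0.4669, -0.2433, 0.0577]
orientation: [2.932, 1.106, 0.004]
force: [9.9, -12.6, -5.1]
width: 0.0004
```

```bash
python3 chk.py f; python3 - <<'E'
from h import *
p,d=grab('scene','s_f.png');cv2.imwrite('pics/z10.png',cv2.resize(p[190:330,220:370],None,fx=5,fy=5,interpolation=cv2.INTER_CUBIC)[:600])
E
```

```text
21.1 [ 0.46688351 -0.24331202  0.05771411] [  9.26573865 -13.58987999  -4.17021222]
bar ((0.9221620559692383, 136.63284301757812), (19.1389102935791, 36.15789031982422), 0.46984753012657166) 10.458726657464622
head ((0.24077224731445312, 10.764467239379883), (65.58265686035156, 75.61605072021484), 89.4669418334961) -22.35797362192304
handle ang -135.70134810372545 joint 1.321237772608375 122
```

View pics/z10.png

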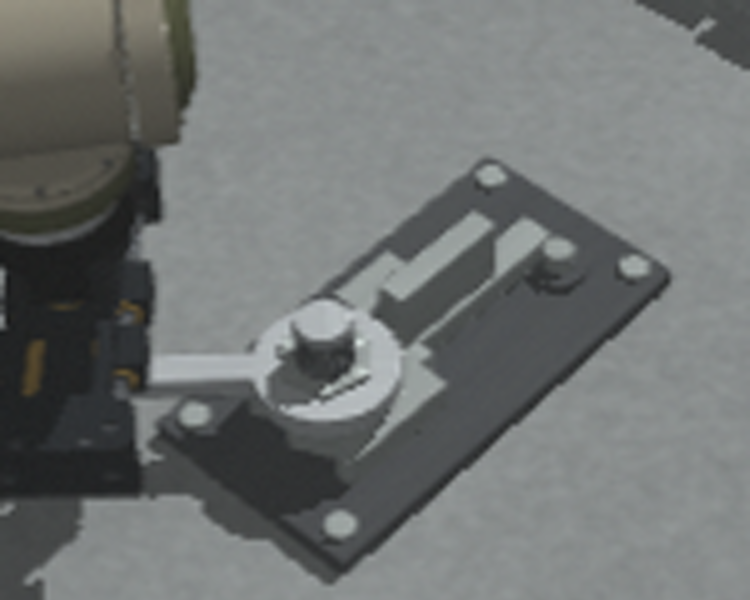

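The handle stands still at about 16 N, so the jam nut is at its stop. The picture shows the spanner's bar end against the pin at (550,250) and its jaw on the nut. Backing off and lifting.

Call:
servo_tool(targets=[0,3,-3,0,0,0,8,-8,0,0,0,14,-14,0,0,0,18,-18,0,0,0,18,-18,30,0,0,18,-18,70,0,0,18,-28,110,0,0,0,-60,130,0,0,-30,-95,140,0,0,-60,-125,140,0,0,-60,-125,140,0])

```text
clock: 22.25
eef_pos: [0.4025, -0.3686, 0.197]
orientation: [2.942, 1.102, -0.001]
force: [0.4, 0.1, 1.0]
width: 0.0003
```

```bash
python3 chk.py g; cp pics/t_g.png pics/fin.png
```

```text
22.3 [ 0.40395007 -0.36690723  0.19685144] [-0.2341307  -0.52253753 -0.14459852]
bar ((0.6405887603759766, 136.4801788330078), (36.238853454589844, 18.88242530822754), 89.63079833984375) 10.155211704570892
head ((0.3123893737792969, 10.715974807739258), (65.57112884521484, 75.65309143066406), 89.4454116821289) -22.41383327703692
handle ang -134.23572040059102 joint 1.2956577435802372 434
```

View pics/fin.png

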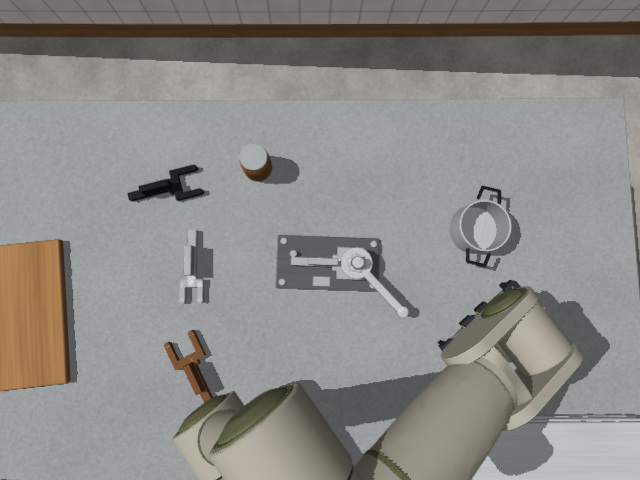

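```bash
python3 -c "
from cell import r,job
print(r.observe()['force']);print(job.close_job())"
```

```text
[-0.2341307  -0.52253753 -0.14459852]
the job is handed in; nothing more can be done
None
```

The height screw is locked and the job is handed in, at about 22 s of the 54 s allowed. I slid the wide-jawed steel spanner flat along the plate onto the lower nut until it stopped at 13 N, handle on the pin's -x side, and let go. I then pushed the ring spanner clockwise until it stood still under about 16 N, backed off and lifted clear.

**Last checks, arm clear:**
- **Loose spanner:** it is flat on the plate, within about 1° of the plate's y. Its jaw tips read 22.4 mm past the screw's axis; 23 mm would put the jaw centre exactly on it.
- **Untouched items:** the other spanner, pan and jar look unmoved in the final picture; I did not measure them.
- **Ring handle:** it sits about 134° clockwise of the plate's +x, where 129° was expected at the stop. It sprang back about 1.5° when I released it.

**What disagreed or went unchecked:**
- **Lower nut turn:** I could not see the nut under the ring. The extra 5° is roughly the play of the jaw and pin, so I take it as the nut's turn. Allowing 3° for its starting angle, that is up to about 9°, inside the 17° limit.
- **Jam nut angle:** I infer it is at its stop because the handle did not move under 16 N, while turning needs at most 7 N. I did not measure the joint itself.
- **Spanner length:** it measured about 178 mm, not the stated 201 mm. The handle ends only about 5 mm past the pin's centre, but it still bears on the pin.

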